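# Lock the rolling mill's crank with its spring cotter

### The job

The crank has worked outwards on the rolling mill's shaft. Push its hub fully home against the mill, then take the spring cotter that is parked in the punch block, push its straight leg down through the shaft's cross hole until the bow snaps over the shaft and sits round it, and let go. The crank is not hanging straight, so the hole leans: feel for its mouth, draw it upright with the leg, never force anything against the mill, and leave the other things on the bench where they are.

Things in the scene. Friction and masses are not known exactly. Their poses are not given: they have to be found in the camera images.
- mill: grey cast bench rolling mill, 260 mm wide, 340 mm high, bolted down. Origin on the bench straight below the shaft's cross hole; y axis along the crank shaft, from its free end into the mill; x level across the shaft; z up. Gear case begins 52 mm, tall frame 97 mm from the origin towards +y. It, its shaft and crank must never be pressed with more than 30 N, by hand or cotter
- cross_hole (a point): point on the axis of the level steel shaft at its cross hole, 165 mm over the bench, fixed to the frame, axes as the mill's. Shaft 24 mm thick, ending 12.5 mm from here towards -y. The hole, 6.6 mm wide, slightly eased at its mouth, goes right through the axis; it is upright only when the crank hangs straight down
- shaft_top (a point): top of the shaft straight above its axis, 12 mm over cross_hole; NOT the hole's mouth: the crank was left 15 to 33 degrees off hanging, grip towards -x, so the mouth is 3.1 to 6.6 mm off towards +x, unmeasured, and the hole leans. The shaft turns at 5 N at its skin. A leg dropped 1.5 to 4 mm into the mouth draws the hole upright when moved level to above the axis, then goes through; offset it jams
- crank_hub (a joint): how far the crank's hub stands out from home towards the shaft's free end (m): 0 home, at a stop; starts 10 to 19 mm out, covering the cross hole. Steel collar 52 mm across, 32 mm long, round the shaft; its outer face is at y = 8.5 mm minus this value in the mill's frame. Slides stiffly (4 N and more when fast), stays where left. Crank arm and wooden grip hang from it, grip 115 mm below the axis
- cotter_coil (a point): centre of the coil of the spring cotter: hair-pin clip of 5 mm steel wire, 112 mm long, 55 g; double coil at its top 24 mm across and 10.5 mm thick along y, to be gripped on its flat faces. z points up along the straight leg, away from its tip; x from the straight leg to the spring leg. Starts upright in the punch block, coil up
- cotter_bow (a point): middle of the cotter's bow, on the straight leg's axis; coil centre is 52 mm to +z, 9.5 mm to +x of it. Spring leg on +x bows round this point (inside radius 12 mm), narrows 11 mm below, flares to its end 26 mm below. It rides over the shaft with 8 to 16 N of push, then snaps; home is this point on the shaft's axis, beyond it resists steeply. Spring leg may be on either side of the shaft
- leg_tip (a point): square-cut tip of the cotter's straight leg (5 mm thick), 48 mm below cotter_bow; axes as the coil's
- punch_block: hardwood block 60 x 150 x 36 mm fixed on the bench, origin under its centre; a row of four 6 mm holes, 26 mm deep, along its y axis, 36 mm apart, 10 mm off its centre line. One holds the cotter (leg 22 mm deep), three hold doming punches
- punch1: steel doming punch standing in the block, ball of 15 mm; its top is 40 mm over the block, origin at the foot of its shank. To be left alone
- punch2: the same with a 12 mm ball. To be left alone
- punch3: the same with an 18 mm ball, its top 41 mm over the block. To be left alone
- wax_block: slab of dark green carving wax 62 x 40 x 18 mm, origin under its centre. To be left alone
- wax_tube: upright tube of dark green carving wax, 34 mm across and 45 mm high, origin under its centre. To be left alone
- bench_block: steel bench block 66 x 66 x 19 mm, origin under its centre. To be left alone
- file: flat needle file, 185 mm, yellow handle, lying. To be left alone
- flux_jar: small closed jar, 52 mm across, 62 mm high, origin under its centre. To be left alone

How it is judged (in metres and radians):
On the way:
1. the crank's hub is pushed home on the shaft (within 3 mm) (value of joint crank_hub below 0.003 m), for 0.2 s.
At the end, for the whole second after the job is handed in: the crank's hub is home (within 3 mm); the spring cotter hangs on the shaft by itself, its straight leg down through the cross hole and the middle of its bow within 4 mm of the shaft's axis, coil up (within 28 degrees) and lying across the shaft (within 20 degrees) (value of joint crank_hub below 0.003 m and distance between cotter_bow and cross_hole below 0.004 m and angle between the y axis of cotter_bow and the y axis of cross_hole, either way round below 0.35 rad and angle between cotter_bow's own z axis and vertical below 0.5 rad); the robot touches nothing.
It fails at once if the mill, its shaft or its crank is pressed with more than 30 N (contact force between mill and anything else above 30 N).
It fails at once if a punch, a piece of wax, the bench block, the file or jar is shifted by more than 15 mm (distance of any of punch1, punch2, punch3, wax_block, wax_tube, bench_block, file, flux_jar from where it was at the start of the episode above 0.015 m).
It also fails if it takes over 64 s, if anything falls off the work surface, if the arm or the gripper's body presses on something with over 40 N, if the wrist force passes 120 N, or if a joint passes its speed limit or range.

### The arm

A 7-joint arm with a two-finger parallel gripper is mounted at the origin on the work surface. World frame = base frame: x ahead of the robot, y to its left, z up, the work surface at z = 0. Lengths are in mm, angles in rad, forces in N, time in s.
With the tool pointing down it reaches from about 400 to 750 mm from the base axis. Payload 19.5 kg.
Tool frame: the origin (TCP) lies midway between the tips of the shut fingers; the grasp point (between the pads) lies 19 mm behind it (bot.grip_depth is the z of the grasp point in the tool frame, in mm); z points along the fingers, y is the line along which they close (so a half turn about z gives the same grasp; the last joint's range is limited). The gripper opens to 85 mm and grips with 20 to 120 N. Pads are 22 mm wide; open, the fingers measure 114 mm over their backs; the gripper's body (76 mm by 85 mm) begins 54 mm behind the grasp point. The pads swing forward as they close: fully open they stand 13 mm farther back than shut.
Start: joints at [1.259, 0.707, -0.028, 1.485, 0.022, 0.951, -0.075], TCP at [153.253, -554.174, 231.268] pointing down, gripper open.
Joint ranges: [-2.71, 2.71], [-0.32, 2.16], [-1.57, 1.52], [0, 2.45], [-1.46, 4.6], [0, 2.02], [-2.83, 2.83]. Speed limits (rad/s): [1.89, 1.89, 2.57, 2.57, 3.01, 3.01, 3.01].

### API

Orientations are given as [roll, pitch, yaw] about the fixed x, y, z axes, in that order (R = Rz(yaw) Ry(pitch) Rx(roll)).
In Python, from workcell import sensors, optics, ticket, bot gives the robot as it stands.
- The arm moves only by the tool jog_arm, never from a script. Its argument "moves" is a list of rows, each an object with "hand": the gripper's target within -1 to 1 (fully open at 1, half-way at 0, shut at -1); "dp": the shift along the tool's x, y, z each as a share of 10 cm, from -1 to 1, a list of three; "rotation": the turn, a rotation vector about the tool's x, y, z each as a share of 30 degrees, from -1 to 1, a list of three. In form: [{"hand": hand, "dp": [dx, dy, dz], "rotation": [rx, ry, rz]}, ...]. A call has 1 to 5 rows; each row is the pose to reach, as a shift and turn from the pose commanded when the call began, along the tool's axes at that moment; what a row does not reach only later rows make up. A row lasts 1/8 s, in which the tool goes at most 62.5 mm and 10.7 degrees, less where a joint would pass 70% of its speed; a pose out of reach is approached as far as the arm can. A call with a number of a shift or a turn outside -1 to 1 is refused whole. A call with a gripper value outside its range is refused whole. The fingers move at their own pace and stop on an object; "grip_force" is the grip in N (left out, the last holds). Time passes only in rows, so rows that repeat a pose let the fingers close. It gives the time, the measured TCP pose, the force, the opening and the grip force at its end, in the units of the state.
- sensors.get_state(): the state, without advancing time (a new reading comes with each control period).
- optics.camera(name): name is "scene" or "top"; returns the picture (400x640x3 uint8, blue, green, red); there is no depth.
- optics.camera_model(name): a dict with "fov_y" (degrees; the focal length in pixels is half the picture's height over the tangent of half this angle, whatever the lens; pixels are square), "cx", "cy" (the principal point, pixels), "k1" (the pictures are not rectified: a ray, as slopes to the right and down, at radius r is drawn at 1 + k1 r^2 times it, then the intrinsics apply), "cam_to_world" (4x4, takes a point from camera to world coordinates). Camera axes: x right, y up, looking along -z (the intrinsics and any distortion apply to the point x, -y, -z); pixel columns grow to the right and rows downward; lengths in mm; the calibration is good to about 2 mm. A picture is of the moment at which its call begins. camera_model takes no time and is no camera call.
- ticket.sign_off(): hands the job in; it is judged then, once.
The state is a dict: "time_s": time; "qpos": joint angles; "qd": joint speeds; "tau": joint torques, N m; "ee_pos": TCP position; "ee_rot": TCP orientation; "contact_force": force on the tool from outside, world axes, zero at the start; "torque": the same for the moment, N m; "finger_gap": opening from 0.0 (shut) to 1.0 (fully open); "gripper_force": force on a finger pad.
Only numpy, scipy, OpenCV 4.12 (cv2) and the standard library are available. Lean on these libraries where they do the work, as an engineer would, in place of code of your own. Each camera call takes 0.05 s, during which the arm holds its last target. There are 200 camera calls.

## Working session

There is one attempt and no reset: what is moved stays moved. The work goes in short steps, Python scripts to look and compute and a tool call to move; the robot and the scene stay as the last step left them, time stands still between calls to the robot, and variables do not carry over. Pictures are saved under pics/ and viewed, at most 10 in all, crops included, and the job is handed in when it is done.

Besides the shell and the picture viewer there is one more tool, called after "Emit:" as a command line: name --argument value ..., lists and objects as JSON in quotes. jog_arm: Moves the arm, as the interface text tells. Its arguments: {"type":"object","properties":{"moves":{"type":"array"},"grip_force":{"type":"number"}},"required":["moves"]}

```bash
mkdir -p pics; python3 - <<'E'
from workcell import sensors, optics, bot
import cv2
for n in("scene","top"):
    cv2.imwrite(f"pics/{n}0.png",optics.camera(n)); m=optics.camera_model(n); print(n,{k:(v if k!="cam_to_world" else [[round(float(a),4) for a in r] for r in v]) for k,v in m.items()})
print(sensors.get_state(), bot.grip_depth)
E
```

```text
scene {'fov_y': 48.73621832059912, 'cx': 318.46413319851985, 'cy': 196.20885895982346, 'k1': -0.08763194681378379, 'cam_to_world': [[-0.6675, -0.4013, 0.6273, 1136.5432], [0.7446, -0.3563, 0.5644, 428.6924], [-0.003, 0.8438, 0.5366, 625.1904], [0.0, 0.0, 0.0, 1.0]]}
top {'fov_y': 57.229679201558355, 'cx': 320.4859188726751, 'cy': 205.56318478903935, 'k1': 0.01894919227065783, 'cam_to_world': [[-0.0283, 0.998, -0.0571, 481.3452], [-0.9993, -0.0268, 0.0274, -65.8089], [0.0258, 0.0578, 0.998, 1068.0318], [0.0, 0.0, 0.0, 1.0]]}
{'time_s': 0.1, 'qpos': array([ 1.25925808,  0.70704019, -0.02762727,  1.48491672,  0.02198629,
        0.95091357, -0.07553487]), 'qd': array([ 0.00156643, -0.00187508, -0.00028302, -0.00200214,  0.00210015,
        0.00095334,  0.00098344]), 'tau': array([ 6.20430088e-03, -8.84277391e+01,  1.23842318e+00, -2.36453784e+01,
        1.72478874e-02,  4.98842594e-03,  2.79100203e-05]), 'ee_pos': array([ 153.22960296, -553.97262331,  230.88281093]), 'ee_rot': array([-3.14061658e+00,  1.14360583e-05,  2.69801860e-01]), 'contact_force': array([-0.12331699, -0.70732279,  0.58355336]), 'torque': array([0.00618924, 0.00053211, 0.02044353]), 'gripper_force': 0.0, 'finger_gap': 1.0041136091168439} -18.700000000000003
```

View pics/scene0.png

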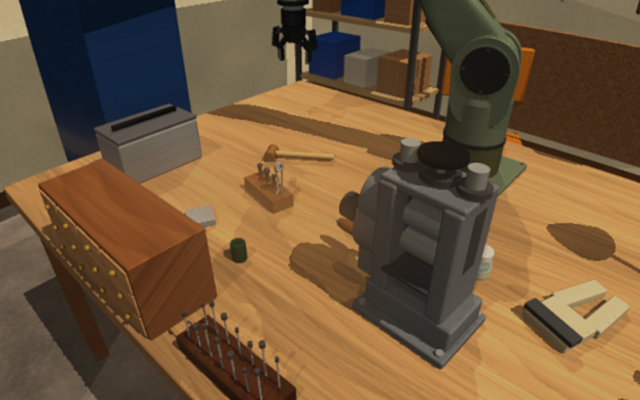

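View pics/top0.png

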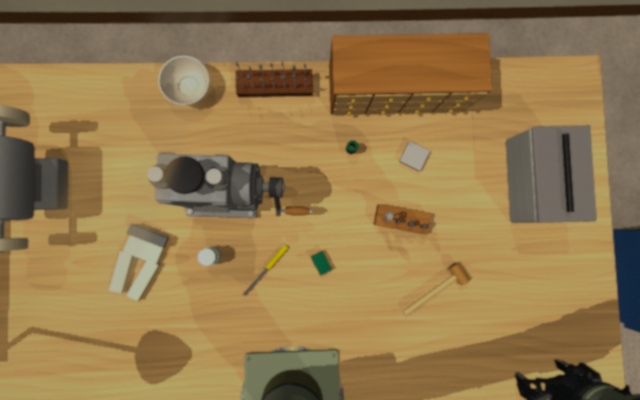

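The scene view shows the mill at right with the crank hidden behind it, and the punch block at (270,190). The top view shows the shaft and crank at about (270,188), the grip at (298,210), the block at (404,219), and the other items clear of both. Next I'll enlarge crops.

```bash
cat > h.py <<'E'
import numpy as np, cv2
from workcell import optics
def K(n):
    m=optics.camera_model(n); f=200/np.tan(np.radians(m["fov_y"]/2)); return m,np.array([[f,0,m["cx"]],[0,f,m["cy"]],[0,0,1.]]),np.array([m["k1"],0,0,0.])
def at_z(n,px,z):
    m,k,d=K(n); T=np.array(m["cam_to_world"]); s=cv2.undistortPoints(np.array([[px]],float),k,d)[0,0]
    r=T[:3,:3]@[s[0],-s[1],-1]; return T[:3,3]+r*(z-T[2,3])/r[2]
def proj(n,P):
    m,k,d=K(n); T=np.array(m["cam_to_world"]); c=(np.atleast_2d(P)-T[:3,3])@T[:3,:3]; c=c*[1,-1,-1]
    return cv2.projectPoints(c.reshape(-1,1,3),np.zeros(3),np.zeros(3),k,d)[0][:,0]
E
python3 - <<'E'
import cv2,numpy as np
from h import *
t=cv2.imread("pics/top0.png");s=cv2.imread("pics/scene0.png")
c=lambda im,x,y,w,h,f:cv2.resize(im[y:y+h,x:x+w],None,fx=f,fy=f,interpolation=cv2.INTER_CUBIC)
a=c(t,225,150,100,75,8);cv2.imwrite("pics/c1.png",a)
b=np.vstack([c(t,365,195,80,50,6)[:, :480],c(s,240,152,80,60,6)[:300]]);cv2.imwrite("pics/c2.png",b);print(b.shape)
E
```

```text
(600, 480, 3)
```

View pics/c1.png

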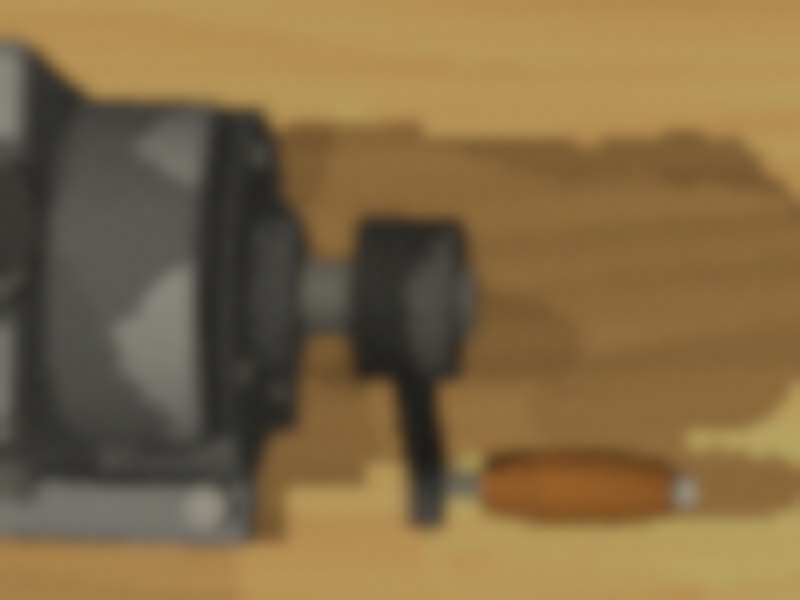

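View pics/c2.png

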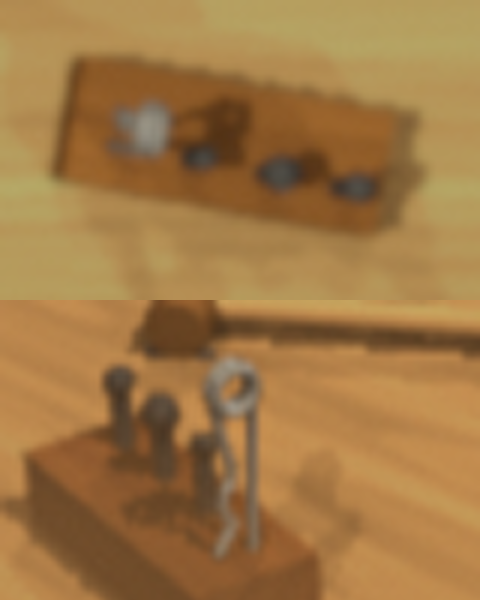

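Crop 1: the shaft shows at rows 258-332, centred at crop row 296. The hub spans x 355-465, y 220-378, and the shaft end is at x≈475. Crop 2: in the top view the coil is at crop (152,130), with the legs leaning left. In the scene view the coil is at (233,388), the straight leg is on the right at (254,548), and the spring leg is on the left.

```bash
python3 - <<'E'
from h import *
np.set_printoptions(precision=1,suppress=True)
T=lambda x,y:(225+x/8-.4,150+y/8-.4)
print("shaft",at_z("top",T(328,295),165),"hubC",at_z("top",T(415,299),165),"end",at_z("top",T(476,298),165))
print("hub L/R",at_z("top",T(355,299),165),at_z("top",T(465,299),165), "hub top/bot",at_z("top",T(410,220),165),at_z("top",T(410,378),165))
print("base edge",at_z("top",T(0,537),18),at_z("top",T(250,540),18))
print("frame feet", at_z("top",T(0,485),18),at_z("top",T(250,487),18))
S=lambda x,y:(365+x/6-.4,195+y/6-.4)
for p in[(75,57),(55,180),(372,237),(415,110)]: print("blk",at_z("top",S(*p),36))
print("coil top",at_z("top",S(152,130),120), "legs@36",at_z("top",S(112,150),40),at_z("top",S(112,113),40))
C=lambda x,y:(240+x/6-.4,152+(y-300)/6-.4)
print("coil scene z114",at_z("scene",C(233,388),114),"leg",at_z("scene",C(254,550),36))
for p in[(28,455),(185,585),(318,550),(105,425)]: print("blkS",at_z("scene",C(*p),36))
for p in[(118,375),(158,410),(203,440)]: print("p",at_z("scene",C(*p),70))
for p in[(200,155),(282,172),(355,187)]: print("pt",at_z("top",S(*p),70))
E
```

```text
shaft [583.7  43.3 165. ] hubC [581.8  16.7 165. ] end [581.7  -2.1 165. ]
hub L/R [582.3  35.1 165. ] [581.4   1.3 165. ] hub top/bot [606.4  17.7 165. ] [557.4  18.7 165. ]
base edge [516.9 178.8  18. ] [513.4  90.5  18. ]
frame feet [535.4 178.5  18. ] [532.3  90.2  18. ]
blk [ 540.2 -254.6   36. ]
blk [ 482.5 -243.    36. ]
blk [ 451.6 -391.6   36. ]
blk [ 510.8 -414.7   36. ]
coil top [ 502.9 -271.5  120. ] legs@36 [ 495.8 -269.6   40. ] [ 513.2 -270.3   40. ]
coil scene z114 [ 502.8 -271.5  114. ] leg [ 498.6 -269.    36. ]
blkS [ 509.9 -402.    36. ]
blkS [ 536.3 -270.7   36. ]
blkS [ 480.7 -248.9   36. ]
blkS [ 468.9 -396.7   36. ]
p [ 473.6 -378.8   70. ]
p [ 483.5 -341.8   70. ]
p [ 488.5 -308.    70. ]
pt [ 492.  -303.8   70. ]
pt [ 483.2 -341.    70. ]
pt [ 475.5 -374.1   70. ]
```

Emit:
jog_arm --moves '[{"hand": -1,"dp": [1,-1,0],"rotation": [0,0,0.59]},{"hand": -1,"dp": [1,-1,0],"rotation": [0,0,0.59]},{"hand": -1,"dp": [1,-1,0],"rotation": [0,0,0.59]}]' --grip_force 40

```text
time_s: 0.48
ee_pos: [224.8, -428.4, 231.4]
ee_rot: [-3.14, -0.0, -0.037]
contact_force: [-0.5, -1.3, 0.7]
finger_gap: 0.377
gripper_force: 0.0
```

```bash
python3 - <<'E'
from h import *
np.set_printoptions(precision=1,suppress=True)
C=lambda x,y:(240+x/6-.4,152+(y-300)/6-.4)
l=at_z("scene",C(254,550),36)
print(l)
for th in np.radians([-40,-30,-20,-10,0,10]):
    x=np.array([np.cos(th),np.sin(th),0]);yv=np.array([-np.sin(th),np.cos(th),0])
    coil=l+[0,0,78]+9.5*x
    a=np.linspace(0,2*np.pi,60)[:,None]
    ring=np.vstack([coil+12*np.cos(a)*x+12*np.sin(a)*[0,0,1]+s*yv for s in(-5.2,5.2)])
    p=(proj("scene",ring)+.4-[240,152])*6+[0,300]; q=(proj("top",ring)+.4-[365,195])*6
    print(round(np.degrees(th)),p.min(0),p.max(0),q.min(0),q.max(0))
E
```

```text
[ 498.6 -269.    36. ]
-40 [190.9 355.6] [252.1 420.3] [130.   94.4] [184.4 152.3]
-30 [190.  357.4] [254.1 422.3] [129.4  91.4] [178.6 151.1]
-20 [190.7 359.1] [255.9 424.2] [129.   89.8] [172.1 149.6]
-10 [193.1 360.7] [257.3 425.9] [128.2  89.9] [165.6 147.8]
0 [197.1 362.3] [258.4 427.3] [125.3  90.8] [160.9 146.5]
10 [202.5 363.7] [259.1 428.2] [119.5  89.7] [159.1 148.4]
```

Emit:
jog_arm --moves '[{"hand": -1,"dp": [0.85,-1,0],"rotation": [0,0,0]},{"hand": -1,"dp": [0.85,-1,0],"rotation": [0,0,0]},{"hand": -1,"dp": [0.85,-1,0],"rotation": [0,0,0]}]'

```text
time_s: 0.85
ee_pos: [314.4, -331.9, 231.2]
ee_rot: [-3.14, -0.0, -0.033]
contact_force: [-0.7, -0.1, 0.3]
finger_gap: 0.0
gripper_force: 0.0
```

Emit:
jog_arm --moves '[{"hand": -1,"dp": [0.85,-1,0],"rotation": [0,0,0]},{"hand": -1,"dp": [0.85,-1,0],"rotation": [0,0,0]},{"hand": -1,"dp": [0.85,-1,0],"rotation": [0,0,0]}]'

```text
time_s: 1.23
ee_pos: [402.8, -235.6, 231.0]
ee_rot: [-3.141, -0.0, -0.034]
contact_force: [-1.4, -0.9, 0.7]
finger_gap: -0.004
gripper_force: 0.0
```

Emit:
jog_arm --moves '[{"hand": -1,"dp": [0.85,-1,0],"rotation": [0,0,0]},{"hand": -1,"dp": [0.85,-1,0],"rotation": [0,0,0]},{"hand": -1,"dp": [0.85,-1,0],"rotation": [0,0,0]}]'

```text
time_s: 1.6
ee_pos: [491.3, -139.3, 230.8]
ee_rot: [-3.141, -0.0, -0.035]
contact_force: [-1.2, -1.2, -0.5]
finger_gap: 0.003
gripper_force: 0.0
```

Emit:
jog_arm --moves '[{"hand": -1,"dp": [0.85,-0.95,0.15],"rotation": [0,0,0]},{"hand": -1,"dp": [0.85,-0.95,0.15],"rotation": [0,0,0]},{"hand": -1,"dp": [0.85,-0.95,0.15],"rotation": [0,0,0]},{"hand": -1,"dp": [0.85,-0.95,0.15],"rotation": [0,0,0]}]'

```text
time_s: 2.1
ee_pos: [577.7, -51.8, 216.1]
ee_rot: [3.141, 0.001, -0.041]
contact_force: [-0.0, 0.3, -0.4]
finger_gap: 0.002
gripper_force: 0.0
```

Emit:
jog_arm --moves '[{"hand": -1,"dp": [0.04,0,0.34],"rotation": [0,0,0]},{"hand": -1,"dp": [0.04,-0.2,0.34],"rotation": [0,0,0]},{"hand": -1,"dp": [0.04,-0.3,0.34],"rotation": [0,0,0]},{"hand": -1,"dp": [0.04,-0.3,0.34],"rotation": [0,0,0]}]'

```text
time_s: 2.6
ee_pos: [583.6, -19.3, 183.3]
ee_rot: [-3.141, -0.001, -0.038]
contact_force: [-0.6, -0.6, -0.4]
finger_gap: 0.003
gripper_force: 0.0
```

```bash
python3 - <<'E'
from workcell import optics
import cv2
im=optics.camera("top");cv2.imwrite("pics/c3.png",cv2.resize(im[150:225,225:325],None,fx=8,fy=8,interpolation=cv2.INTER_CUBIC))
E
```

```text
(no output)
```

View pics/c3.png

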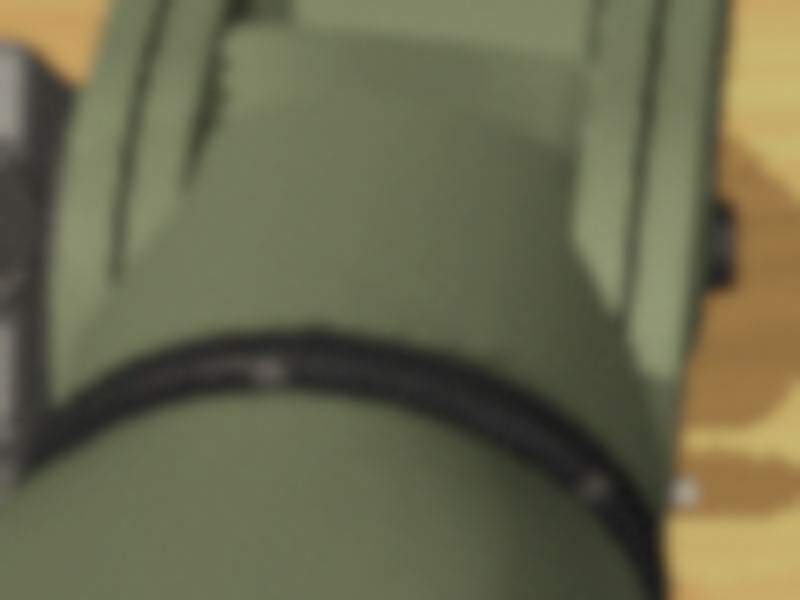

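The arm hides the shaft in this view, so from here I'll work by force. Pushing in small steps.

Emit:
jog_arm --moves '[{"hand": -1,"dp": [0,-0.02,0],"rotation": [0,0,0]},{"hand": -1,"dp": [0,-0.04,0],"rotation": [0,0,0]},{"hand": -1,"dp": [0,-0.06,0],"rotation": [0,0,0]},{"hand": -1,"dp": [0,-0.08,0],"rotation": [0,0,0]}]'

```text
time_s: 3.15
ee_pos: [583.7, -11.8, 182.3]
ee_rot: [-3.142, 0.0, -0.039]
contact_force: [0.1, -0.6, 0.4]
finger_gap: 0.0
gripper_force: 0.0
```

Emit:
jog_arm --moves '[{"hand": -1,"dp": [0,-0.02,0],"rotation": [0,0,0]},{"hand": -1,"dp": [0,-0.04,0],"rotation": [0,0,0]},{"hand": -1,"dp": [0,-0.06,0],"rotation": [0,0,0]}]'

```text
time_s: 3.52
ee_pos: [583.9, -6.4, 182.3]
ee_rot: [3.141, -0.0, -0.04]
contact_force: [1.0, -4.8, -0.3]
finger_gap: 0.003
gripper_force: 1.8
```

Emit:
jog_arm --moves '[{"hand": -1,"dp": [0,-0.02,0],"rotation": [0,0,0]},{"hand": -1,"dp": [0,-0.04,0],"rotation": [0,0,0]}]'

```text
time_s: 3.78
ee_pos: [584.1, -1.9, 182.3]
ee_rot: [3.142, -0.0, -0.039]
contact_force: [0.4, -4.5, -1.6]
finger_gap: -0.003
gripper_force: 1.7
```

Emit:
jog_arm --moves '[{"hand": -1,"dp": [0,-0.015,0],"rotation": [0,0,0]},{"hand": -1,"dp": [0,-0.03,0],"rotation": [0,0,0]}]'

```text
time_s: 4.03
ee_pos: [584.2, 1.1, 182.3]
ee_rot: [-3.142, 0.0, -0.039]
contact_force: [1.4, -4.0, -1.3]
finger_gap: -0.001
gripper_force: 1.7
```

Emit:
jog_arm --moves '[{"hand": -1,"dp": [0,-0.015,0],"rotation": [0,0,0]},{"hand": -1,"dp": [0,-0.03,0],"rotation": [0,0,0]}]'

```text
time_s: 4.28
ee_pos: [584.3, 4.2, 182.3]
ee_rot: [-3.141, 0.0, -0.039]
contact_force: [0.8, -4.3, -1.3]
finger_gap: -0.002
gripper_force: 1.7
```

Emit:
jog_arm --moves '[{"hand": -1,"dp": [0,-0.01,0],"rotation": [0,0,0]},{"hand": -1,"dp": [0,-0.01,0],"rotation": [0,0,0]}]'

```text
time_s: 4.53
ee_pos: [584.3, 5.2, 182.3]
ee_rot: [-3.141, 0.0, -0.039]
contact_force: [0.2, -3.0, -0.7]
finger_gap: -0.002
gripper_force: 1.2
```

Emit:
jog_arm --moves '[{"hand": -1,"dp": [0,-0.01,0],"rotation": [0,0,0]},{"hand": -1,"dp": [0,-0.02,0],"rotation": [0,0,0]}]'

```text
time_s: 4.78
ee_pos: [584.4, 7.1, 182.3]
ee_rot: [-3.142, -0.0, -0.039]
contact_force: [0.5, -4.7, -1.5]
finger_gap: -0.005
gripper_force: 1.7
```

Emit:
jog_arm --moves '[{"hand": -1,"dp": [0,-0.01,0],"rotation": [0,0,0]},{"hand": -1,"dp": [0,-0.01,0],"rotation": [0,0,0]}]'

```text
time_s: 5.03
ee_pos: [584.4, 8.0, 182.3]
ee_rot: [3.141, 0.0, -0.039]
contact_force: [0.0, -4.5, -0.9]
finger_gap: 0.003
gripper_force: 2.0
```

Emit:
jog_arm --moves '[{"hand": -1,"dp": [0,-0.01,0],"rotation": [0,0,0]},{"hand": -1,"dp": [0,-0.01,0],"rotation": [0,0,0]}]'

```text
time_s: 5.28
ee_pos: [584.4, 8.2, 182.3]
ee_rot: [3.14, 0.0, -0.04]
contact_force: [0.6, -8.9, -1.4]
finger_gap: 0.001
gripper_force: 3.7
```

Emit:
jog_arm --moves '[{"hand": -1,"dp": [0,-0.01,0],"rotation": [0,0,0]},{"hand": -1,"dp": [0,-0.01,0],"rotation": [0,0,0]}]'

```text
time_s: 5.52
ee_pos: [584.4, 8.5, 182.3]
ee_rot: [3.139, 0.0, -0.04]
contact_force: [0.1, -12.1, -1.0]
finger_gap: -0.002
gripper_force: 5.6
```

Emit:
jog_arm --moves '[{"hand": -1,"dp": [0,0.5,0],"rotation": [0,0,0]},{"hand": -1,"dp": [0,0.8,-0.3],"rotation": [0,0,0]},{"hand": 0,"dp": [-0.2,0.98,-0.5],"rotation": [0,0,0]},{"hand": 0,"dp": [-0.2,0.98,-0.5],"rotation": [0,0,0]}]'

```text
time_s: 6.02
ee_pos: [560.5, -87.9, 233.8]
ee_rot: [-3.141, -0.002, -0.041]
contact_force: [-0.0, 0.4, -0.1]
finger_gap: 0.416
gripper_force: 0.0
```

Emit:
jog_arm --moves '[{"hand": 0,"dp": [-0.25,1,0],"rotation": [0,0,0]},{"hand": 0,"dp": [-0.25,1,0],"rotation": [0,0,0]}]'

```text
time_s: 6.28
ee_pos: [531.5, -187.0, 231.9]
ee_rot: [-3.141, 0.0, -0.039]
contact_force: [0.9, 0.4, -0.4]
finger_gap: 0.5
gripper_force: 0.0
```

Emit:
jog_arm --moves '[{"hand": 0,"dp": [-0.25,0.85,0.4],"rotation": [0,0,0.3]},{"hand": 0,"dp": [-0.25,0.85,0.84],"rotation": [0,0,0.3]},{"hand": 0,"dp": [-0.25,0.85,0.84],"rotation": [0,0,0.3]},{"hand": 0,"dp": [-0.25,0.85,0.84],"rotation": [0,0,0.3]}]'

```text
time_s: 6.78
ee_pos: [504.4, -268.8, 148.4]
ee_rot: [-3.14, -0.0, -0.195]
contact_force: [-0.0, 0.1, -0.4]
finger_gap: 0.502
gripper_force: 0.0
```

```bash
python3 - <<'E'
from workcell import optics
import cv2
im=optics.camera("scene");cv2.imwrite("pics/c4.png",cv2.resize(im[120:220,210:330],None,fx=6,fy=6,interpolation=cv2.INTER_CUBIC))
E
```

```text
(no output)
```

View pics/c4.png

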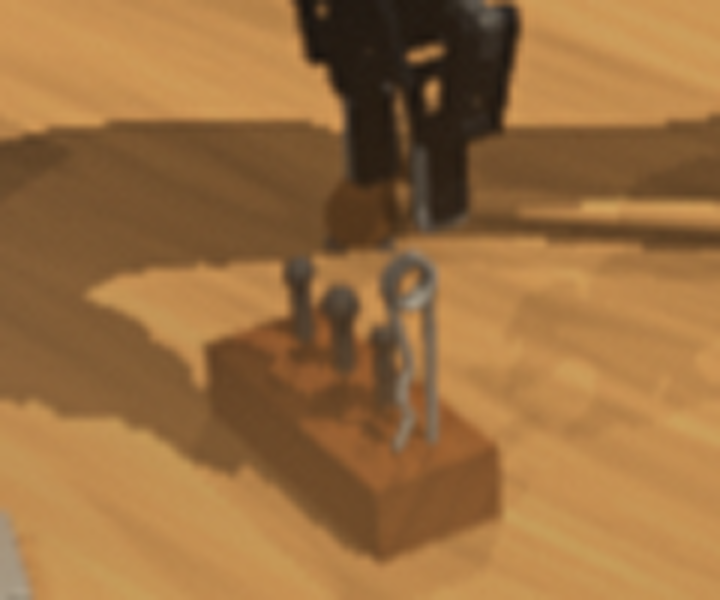

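The fingers straddle the coil, with the coil at (410,282) and the finger midpoint at about (405,200). I'll descend and grip.

Emit:
jog_arm --moves '[{"hand": 0,"dp": [-0.01,0.02,0.25],"rotation": [0,0,0]},{"hand": 0,"dp": [-0.01,0.02,0.51],"rotation": [0,0,0]},{"hand": 0,"dp": [-0.01,0.02,0.51],"rotation": [0,0,0]}]' --grip_force 40

```text
time_s: 7.2
ee_pos: [502.6, -270.5, 97.2]
ee_rot: [-3.141, 0.001, -0.195]
contact_force: [0.3, -0.2, 1.0]
finger_gap: 0.501
gripper_force: 0.0
```

Emit:
jog_arm --moves '[{"hand": -0.5,"dp": [0,0,0],"rotation": [0,0,0]},{"hand": -1,"dp": [0,0,0],"rotation": [0,0,0]},{"hand": -1,"dp": [0,0,0],"rotation": [0,0,0]},{"hand": -1,"dp": [0,0,0],"rotation": [0,0,0]},{"hand": -1,"dp": [0,0,0],"rotation": [0,0,0]}]'

```text
time_s: 7.82
ee_pos: [502.6, -271.8, 98.1]
ee_rot: [3.142, -0.001, -0.196]
contact_force: [-0.4, 1.8, 7.3]
finger_gap: 0.111
gripper_force: 42.9
```

Emit:
jog_arm --moves '[{"hand": -1,"dp": [0,0,0],"rotation": [0,0,0]},{"hand": -1,"dp": [0,0,0],"rotation": [0,0,0]},{"hand": -1,"dp": [0,0,-0.15],"rotation": [0,0,0]},{"hand": -1,"dp": [0,0,-0.4],"rotation": [0,0,0]},{"hand": -1,"dp": [0,0,-0.8],"rotation": [0,0,0]}]' --grip_force 100

```text
time_s: 8.45
ee_pos: [501.7, -271.6, 178.5]
ee_rot: [-3.141, 0.001, -0.196]
contact_force: [0.4, -0.5, -0.5]
finger_gap: 0.099
gripper_force: 97.7
```

```bash
python3 - <<'E'
from workcell import optics
import cv2,numpy as np
im=optics.camera("scene");t=optics.camera("top")
cv2.imwrite("pics/scene5.png",im);cv2.imwrite("pics/top5.png",t)
cv2.imwrite("pics/c5.png",cv2.resize(im[95:195,230:310],None,fx=6,fy=6,interpolation=cv2.INTER_CUBIC))
E
```

```text
(no output)
```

View pics/c5.png

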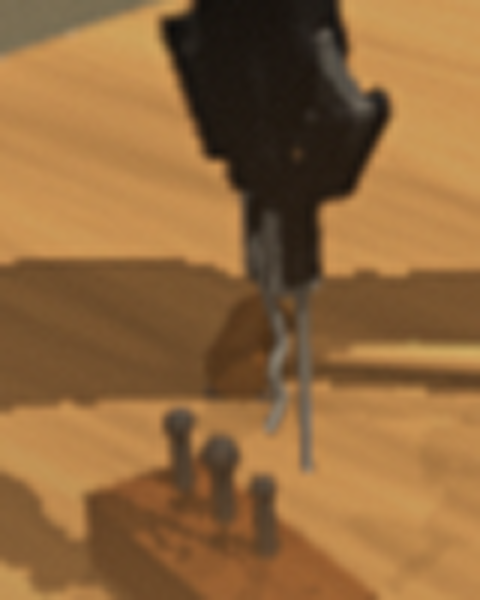

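The leg hangs upright in the grip, from crop (305,290) to its tip at (306,468). I'll work out the tip's offset from the TCP.

```bash
python3 - <<'E'
from h import *
from workcell import sensors
np.set_printoptions(precision=1,suppress=True)
e=sensors.get_state()["ee_pos"];print(e)
R=np.array([[np.cos(.196),-np.sin(.196)],[-np.sin(.196),-np.cos(.196)]]) # rows tool x,y
for z in (92.5,94.5,96.5):
    p=at_z("scene",(230+306/6-.4,95+468/6-.4),z);print(p,R@(p-e)[:2])
p=at_z("scene",(230+305/6-.4,95+290/6-.4),e[2]-2);print("upper",p,R@(p-e)[:2])
E
```

```text
[ 503.3 -272.6  181.7]
[ 495.1 -273.4   92.5] [-7.8  2.4]
[ 497.5 -270.8   94.5] [-6.  -0.7]
[ 500.  -268.1   96.5] [-4.1 -3.7]
upper [ 502.5 -260.4  179.7] [ -3.2 -11.8]
```

Emit:
jog_arm --moves '[{"hand": -1,"dp": [0,0,-0.6],"rotation": [0,0,0]},{"hand": -1,"dp": [0,-0.6,-0.85],"rotation": [0,0,-0.3]},{"hand": -1,"dp": [0,-1,-0.85],"rotation": [0,0,-0.3]},{"hand": -1,"dp": [0,-1,-0.85],"rotation": [0,0,-0.3]}]'

```text
time_s: 9.05
ee_pos: [522.3, -170.6, 262.9]
ee_rot: [-3.14, -0.001, -0.035]
contact_force: [0.4, -0.5, -1.0]
finger_gap: 0.1
gripper_force: 97.9
```

Emit:
jog_arm --moves '[{"hand": -1,"dp": [0.3,-0.6,0],"rotation": [0,0,0]},{"hand": -1,"dp": [0.6,-0.9,0],"rotation": [0,0,0]},{"hand": -1,"dp": [0.6,-0.9,0],"rotation": [0,0,0]},{"hand": -1,"dp": [0.6,-0.9,0],"rotation": [0,0,0]}]'

```text
time_s: 9.55
ee_pos: [584.6, -87.3, 262.3]
ee_rot: [3.141, 0.001, -0.04]
contact_force: [0.7, -0.1, -1.3]
finger_gap: 0.103
gripper_force: 98.0
```

Emit:
jog_arm --moves '[{"hand": -1,"dp": [0.02,-0.4,0.12],"rotation": [0,0,0]},{"hand": -1,"dp": [0.02,-0.62,0.12],"rotation": [0,0,0]},{"hand": -1,"dp": [0.02,-0.62,0.12],"rotation": [0,0,0]},{"hand": -1,"dp": [0.02,-0.62,0.12],"rotation": [0,0,0]}]'

```text
time_s: 10.05
ee_pos: [589.3, -25.9, 250.6]
ee_rot: [3.141, -0.0, -0.041]
contact_force: [-0.1, -0.5, -0.4]
finger_gap: 0.103
gripper_force: 98.0
```

```bash
python3 - <<'E'
from workcell import optics
import cv2,numpy as np
im=optics.camera("scene");t=optics.camera("top")
cv2.imwrite("pics/scene6.png",im)
f=lambda a:cv2.resize(a,None,fx=4,fy=4,interpolation=cv2.INTER_CUBIC)
cv2.imwrite("pics/c6.png",np.hstack([f(im[120:250,310:410]),f(t[140:270,240:340])]))
E
```

```text
(no output)
```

View pics/c6.png

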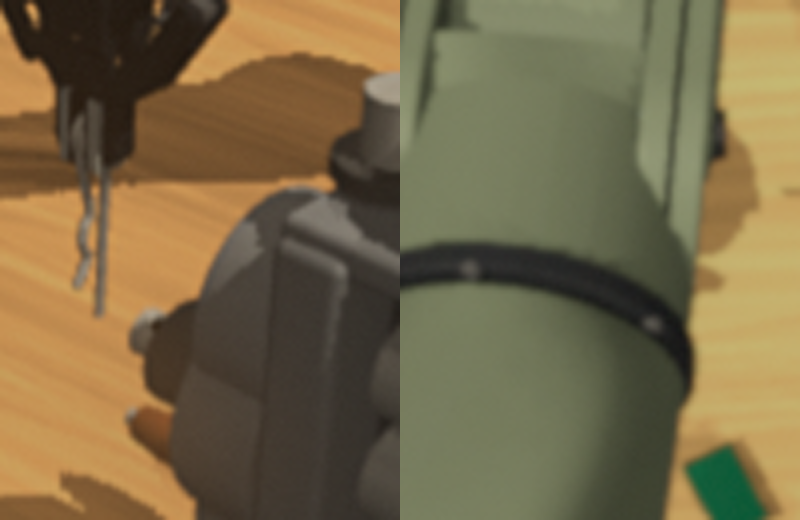

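The scene view shows the leg tip at crop (99,316) and the shaft's free end at about (145,331), the light disc left of the black hub. I'll compare the two in 3D.

```bash
python3 - <<'E'
from h import *
np.set_printoptions(precision=1,suppress=True)
C=lambda x,y:(310+x/4-.4,120+y/4-.4)
for z in(164,166,168): print("tip",z,at_z("scene",C(99,316),z))
print("end",at_z("scene",C(145,331),165))
# predicted shaft end disc for guess hole (582,10.4)
for y0 in (8,10.4,14):
  u=np.array([.04,1,0]);x=np.array([1,-.04,0]);c=np.array([582,y0,165])-12.5*u
  a=np.linspace(0,2*np.pi,40)[:,None]
  p=(proj("scene",c+12*np.cos(a)*x+12*np.sin(a)*[0,0,1])+.4-[310,120])*4
  print(y0,p.min(0),p.max(0),(proj("scene",c)+.4-[310,120])*4)
E
```

```text
tip 164 [583.5 -27.7 164. ]
tip 166 [585.9 -25.8 166. ]
tip 168 [588.3 -23.8 168. ]
end [580.3  -1.9 165. ]
8 [122.3 306.7] [155.7 353.4] [[139.1 330.1]]
10.4 [126.2 308.5] [159.6 355.2] [[143.1 331.9]]
14 [132.2 311.3] [165.5 358.1] [[149.  334.7]]
```

Emit:
jog_arm --moves '[{"hand": -1,"dp": [-0.02,-0.1,0],"rotation": [0,0,0]},{"hand": -1,"dp": [-0.02,-0.16,0],"rotation": [0,0,0]},{"hand": -1,"dp": [-0.02,-0.16,0],"rotation": [0,0,0]}]'

```text
time_s: 10.52
ee_pos: [588.2, -7.4, 250.3]
ee_rot: [-3.141, 0.0, -0.038]
contact_force: [0.1, -0.2, -0.8]
finger_gap: 0.103
gripper_force: 98.0
```

Emit:
jog_arm --moves '[{"hand": -1,"dp": [0,-0.01,0],"rotation": [0,0,0]},{"hand": -1,"dp": [0,-0.02,0],"rotation": [0,0,0]},{"hand": -1,"dp": [0,-0.02,0],"rotation": [0,0,0]}]'

```text
time_s: 10.9
ee_pos: [588.2, -6.2, 250.3]
ee_rot: [-3.141, 0.0, -0.039]
contact_force: [-0.3, -0.3, -0.9]
finger_gap: 0.102
gripper_force: 98.0
```

Emit:
jog_arm --moves '[{"hand": -1,"dp": [0,-0.01,0],"rotation": [0,0,0]},{"hand": -1,"dp": [0,-0.02,0],"rotation": [0,0,0]},{"hand": -1,"dp": [0,-0.02,0],"rotation": [0,0,0]}]'

```text
time_s: 11.28
ee_pos: [588.3, -4.1, 250.3]
ee_rot: [-3.141, 0.0, -0.039]
contact_force: [0.4, 0.4, -0.5]
finger_gap: 0.103
gripper_force: 97.9
```

Emit:
jog_arm --moves '[{"hand": -1,"dp": [0,-0.01,0],"rotation": [0,0,0]},{"hand": -1,"dp": [0,-0.02,0],"rotation": [0,0,0]},{"hand": -1,"dp": [0,-0.02,0],"rotation": [0,0,0]}]'

```text
time_s: 11.65
ee_pos: [588.4, -2.7, 250.3]
ee_rot: [3.141, -0.0, -0.04]
contact_force: [0.0, -5.3, -1.4]
finger_gap: 0.097
gripper_force: 98.0
```

Emit:
jog_arm --moves '[{"hand": -1,"dp": [0,0.004,0],"rotation": [0,0,0]},{"hand": -1,"dp": [0,0.004,0],"rotation": [0,0,0]},{"hand": -1,"dp": [0,0.004,0],"rotation": [0,0,0]}]'

```text
time_s: 12.02
ee_pos: [588.4, -2.8, 250.3]
ee_rot: [3.141, -0.0, -0.039]
contact_force: [-0.2, -5.7, 0.1]
finger_gap: 0.103
gripper_force: 98.1
```

Emit:
jog_arm --moves '[{"hand": -1,"dp": [0,0.004,0],"rotation": [0,0,0]},{"hand": -1,"dp": [0,0.004,0],"rotation": [0,0,0]},{"hand": -1,"dp": [0,0.004,0],"rotation": [0,0,0]}]'

```text
time_s: 12.4
ee_pos: [588.4, -3.0, 250.3]
ee_rot: [-3.141, 0.0, -0.039]
contact_force: [0.3, -3.8, -0.4]
finger_gap: 0.099
gripper_force: 98.2
```

Emit:
jog_arm --moves '[{"hand": -1,"dp": [0,0.06,0],"rotation": [0,0,0]},{"hand": -1,"dp": [0.24,0.06,0],"rotation": [0,0,0]},{"hand": -1,"dp": [0.24,0.06,0],"rotation": [0,0,0]},{"hand": -1,"dp": [0.24,-0.145,0],"rotation": [0,0,0]},{"hand": -1,"dp": [0.24,-0.145,0],"rotation": [0,0,0]}]'

```text
time_s: 13.02
ee_pos: [612.6, 13.3, 250.3]
ee_rot: [-3.14, 0.0, -0.036]
contact_force: [0.1, 0.2, -0.8]
finger_gap: 0.103
gripper_force: 98.0
```

Emit:
jog_arm --moves '[{"hand": -1,"dp": [-0.03,0,0],"rotation": [0,0,0]},{"hand": -1,"dp": [-0.05,0,0],"rotation": [0,0,0]},{"hand": -1,"dp": [-0.05,0,0],"rotation": [0,0,0]}]'

```text
time_s: 13.4
ee_pos: [607.8, 10.6, 250.5]
ee_rot: [-3.141, -0.0, -0.039]
contact_force: [-0.6, -0.2, -0.4]
finger_gap: 0.101
gripper_force: 98.0
```

Emit:
jog_arm --moves '[{"hand": -1,"dp": [-0.01,0,0],"rotation": [0,0,0]},{"hand": -1,"dp": [-0.02,0,0],"rotation": [0,0,0]},{"hand": -1,"dp": [-0.02,0,0],"rotation": [0,0,0]}]'

```text
time_s: 13.78
ee_pos: [605.9, 10.9, 250.3]
ee_rot: [-3.141, 0.0, -0.039]
contact_force: [-0.6, 1.0, -0.1]
finger_gap: 0.102
gripper_force: 98.0
```

Emit:
jog_arm --moves '[{"hand": -1,"dp": [-0.01,0,0],"rotation": [0,0,0]},{"hand": -1,"dp": [-0.015,0,0],"rotation": [0,0,0]},{"hand": -1,"dp": [-0.015,0,0],"rotation": [0,0,0]}]'

```text
time_s: 14.15
ee_pos: [604.4, 10.9, 250.3]
ee_rot: [-3.141, -0.0, -0.039]
contact_force: [-0.5, 0.2, -0.8]
finger_gap: 0.101
gripper_force: 98.0
```

Emit:
jog_arm --moves '[{"hand": -1,"dp": [-0.01,0,0],"rotation": [0,0,0]},{"hand": -1,"dp": [-0.015,0,0],"rotation": [0,0,0]},{"hand": -1,"dp": [-0.015,0,0],"rotation": [0,0,0]}]'

```text
time_s: 14.52
ee_pos: [602.9, 11.0, 250.3]
ee_rot: [-3.141, 0.0, -0.039]
contact_force: [0.4, 0.2, -0.3]
finger_gap: 0.096
gripper_force: 98.0
```

Emit:
jog_arm --moves '[{"hand": -1,"dp": [-0.005,0,0],"rotation": [0,0,0]},{"hand": -1,"dp": [-0.01,0,0],"rotation": [0,0,0]},{"hand": -1,"dp": [-0.01,0,0],"rotation": [0,0,0]}]'

```text
time_s: 14.9
ee_pos: [601.9, 11.0, 250.3]
ee_rot: [-3.141, 0.0, -0.039]
contact_force: [0.4, -0.3, -0.3]
finger_gap: 0.105
gripper_force: 98.0
```

Emit:
jog_arm --moves '[{"hand": -1,"dp": [-0.005,0,0],"rotation": [0,0,0]},{"hand": -1,"dp": [-0.01,0,0],"rotation": [0,0,0]},{"hand": -1,"dp": [-0.01,0,0],"rotation": [0,0,0]}]'

```text
time_s: 15.28
ee_pos: [600.9, 11.1, 250.3]
ee_rot: [-3.142, 0.0, -0.039]
contact_force: [-0.4, 0.3, -0.7]
finger_gap: 0.095
gripper_force: 98.0
```

Emit:
jog_arm --moves '[{"hand": -1,"dp": [-0.005,0,0],"rotation": [0,0,0]},{"hand": -1,"dp": [-0.01,0,0],"rotation": [0,0,0]},{"hand": -1,"dp": [-0.01,0,0],"rotation": [0,0,0]}]'

```text
time_s: 15.65
ee_pos: [599.9, 11.1, 250.3]
ee_rot: [-3.141, -0.0, -0.039]
contact_force: [0.2, 0.6, -0.7]
finger_gap: 0.099
gripper_force: 98.0
```

Emit:
jog_arm --moves '[{"hand": -1,"dp": [-0.005,0,0],"rotation": [0,0,0]},{"hand": -1,"dp": [-0.01,0,0],"rotation": [0,0,0]},{"hand": -1,"dp": [-0.01,0,0],"rotation": [0,0,0]}]'

```text
time_s: 16.02
ee_pos: [599.1, 11.1, 250.4]
ee_rot: [-3.141, -0.0, -0.039]
contact_force: [1.4, -0.1, -1.0]
finger_gap: 0.101
gripper_force: 98.0
```

Emit:
jog_arm --moves '[{"hand": -1,"dp": [-0.005,0,0],"rotation": [0,0,0]},{"hand": -1,"dp": [-0.01,0,0],"rotation": [0,0,0]},{"hand": -1,"dp": [-0.01,0,0],"rotation": [0,0,0]}]'

```text
time_s: 16.4
ee_pos: [598.2, 11.2, 250.4]
ee_rot: [-3.141, -0.001, -0.039]
contact_force: [4.4, 0.4, -1.5]
finger_gap: 0.102
gripper_force: 98.0
```

Emit:
jog_arm --moves '[{"hand": -1,"dp": [0.03,0,0],"rotation": [0,0,0]},{"hand": -1,"dp": [0.03,0,-0.18],"rotation": [0,0,0]},{"hand": -1,"dp": [0.03,0,-0.18],"rotation": [0,0,0]},{"hand": -1,"dp": [-0.045,-0.002,-0.18],"rotation": [0,0,0]},{"hand": -1,"dp": [-0.045,-0.002,-0.18],"rotation": [0,0,0]}]'

```text
time_s: 17.02
ee_pos: [592.7, 11.6, 268.0]
ee_rot: [-3.141, 0.001, -0.039]
contact_force: [-0.0, -1.2, -0.4]
finger_gap: 0.099
gripper_force: 98.0
```

Emit:
jog_arm --moves '[{"hand": -1,"dp": [0,0,0.02],"rotation": [0,0,0]},{"hand": -1,"dp": [0,0,0.04],"rotation": [0,0,0]},{"hand": -1,"dp": [0,0,0.04],"rotation": [0,0,0]}]'

```text
time_s: 17.4
ee_pos: [593.4, 11.5, 264.0]
ee_rot: [-3.142, 0.001, -0.039]
contact_force: [-0.3, 0.5, -0.5]
finger_gap: 0.103
gripper_force: 98.0
```

Emit:
jog_arm --moves '[{"hand": -1,"dp": [0,0,0.01],"rotation": [0,0,0]},{"hand": -1,"dp": [0,0,0.015],"rotation": [0,0,0]},{"hand": -1,"dp": [0,0,0.015],"rotation": [0,0,0]}]'

```text
time_s: 17.77
ee_pos: [593.4, 11.6, 262.8]
ee_rot: [-3.141, 0.0, -0.039]
contact_force: [0.1, -0.2, -1.4]
finger_gap: 0.101
gripper_force: 98.0
```

Emit:
jog_arm --moves '[{"hand": -1,"dp": [0,0,0.01],"rotation": [0,0,0]},{"hand": -1,"dp": [0,0,0.01],"rotation": [0,0,0]},{"hand": -1,"dp": [0,0,0.01],"rotation": [0,0,0]}]'

```text
time_s: 18.15
ee_pos: [593.4, 11.5, 261.8]
ee_rot: [-3.142, 0.0, -0.039]
contact_force: [0.2, -0.3, 0.4]
finger_gap: 0.1
gripper_force: 98.0
```

Emit:
jog_arm --moves '[{"hand": -1,"dp": [0,0,0.01],"rotation": [0,0,0]},{"hand": -1,"dp": [0,0,0.01],"rotation": [0,0,0]},{"hand": -1,"dp": [0,0,0.01],"rotation": [0,0,0]}]'

```text
time_s: 18.52
ee_pos: [593.4, 11.5, 260.8]
ee_rot: [-3.141, -0.0, -0.039]
contact_force: [0.2, -0.1, -1.0]
finger_gap: 0.096
gripper_force: 98.0
```

Emit:
jog_arm --moves '[{"hand": -1,"dp": [0,0,0.01],"rotation": [0,0,0]},{"hand": -1,"dp": [0,0,0.01],"rotation": [0,0,0]},{"hand": -1,"dp": [0,0,0.01],"rotation": [0,0,0]}]'

```text
time_s: 18.9
ee_pos: [593.4, 11.6, 259.8]
ee_rot: [-3.141, 0.0, -0.039]
contact_force: [0.0, -0.1, -0.0]
finger_gap: 0.101
gripper_force: 98.0
```

Emit:
jog_arm --moves '[{"hand": -1,"dp": [0,0,0.005],"rotation": [0,0,0]},{"hand": -1,"dp": [0,0,0.005],"rotation": [0,0,0]}]'

```text
time_s: 19.15
ee_pos: [593.5, 11.5, 259.3]
ee_rot: [-3.141, -0.0, -0.039]
contact_force: [-0.3, -0.3, -0.5]
finger_gap: 0.102
gripper_force: 98.0
```

Emit:
jog_arm --moves '[{"hand": -1,"dp": [0,0,0.005],"rotation": [0,0,0]},{"hand": -1,"dp": [0,0,0.01],"rotation": [0,0,0]},{"hand": -1,"dp": [0,0,0.01],"rotation": [0,0,0]}]'

```text
time_s: 19.52
ee_pos: [593.6, 11.5, 258.6]
ee_rot: [-3.141, -0.001, -0.039]
contact_force: [-0.1, 0.6, 4.9]
finger_gap: 0.101
gripper_force: 98.8
```

Emit:
jog_arm --moves '[{"hand": -1,"dp": [0,0,0.005],"rotation": [0,0,0]},{"hand": -1,"dp": [0,0,0.005],"rotation": [0,0,0]}]'

```text
time_s: 19.77
ee_pos: [593.7, 11.5, 258.3]
ee_rot: [-3.141, -0.001, -0.039]
contact_force: [-1.3, -0.6, 7.9]
finger_gap: 0.099
gripper_force: 99.3
```

Emit:
jog_arm --moves '[{"hand": -1,"dp": [0,0,0.005],"rotation": [0,0,0]},{"hand": -1,"dp": [0,0,0.005],"rotation": [0,0,0]}]'

```text
time_s: 20.02
ee_pos: [593.8, 11.5, 257.9]
ee_rot: [-3.141, -0.001, -0.039]
contact_force: [-0.5, -0.6, 9.8]
finger_gap: 0.099
gripper_force: 99.5
```

Emit:
jog_arm --moves '[{"hand": -1,"dp": [0,0,-0.018],"rotation": [0,0,0]},{"hand": -1,"dp": [-0.008,0,-0.018],"rotation": [0,0,0]},{"hand": -1,"dp": [-0.015,0,-0.018],"rotation": [0,0,0]},{"hand": -1,"dp": [-0.015,0,-0.018],"rotation": [0,0,0]}]'

```text
time_s: 20.52
ee_pos: [591.8, 11.6, 259.0]
ee_rot: [-3.142, 0.0, -0.039]
contact_force: [0.2, -1.4, -0.6]
finger_gap: 0.103
gripper_force: 98.2
```

Emit:
jog_arm --moves '[{"hand": -1,"dp": [-0.005,0,-0.002],"rotation": [0,0,0]},{"hand": -1,"dp": [-0.01,0,-0.003],"rotation": [0,0,0]},{"hand": -1,"dp": [-0.01,0,-0.003],"rotation": [0,0,0]}]'

```text
time_s: 20.9
ee_pos: [590.9, 11.7, 259.4]
ee_rot: [-3.141, 0.0, -0.039]
contact_force: [0.4, 0.1, -1.5]
finger_gap: 0.103
gripper_force: 98.2
```

Emit:
jog_arm --moves '[{"hand": -1,"dp": [0,0,0.005],"rotation": [0,0,0]},{"hand": -1,"dp": [0,0,0.01],"rotation": [0,0,0]},{"hand": -1,"dp": [0,0,0.01],"rotation": [0,0,0]}]'

```text
time_s: 21.28
ee_pos: [590.9, 11.7, 258.4]
ee_rot: [-3.141, 0.0, -0.039]
contact_force: [0.4, -0.8, 0.0]
finger_gap: 0.102
gripper_force: 98.2
```

Emit:
jog_arm --moves '[{"hand": -1,"dp": [0,0,0.005],"rotation": [0,0,0]},{"hand": -1,"dp": [0,0,0.005],"rotation": [0,0,0]}]'

```text
time_s: 21.52
ee_pos: [590.9, 11.7, 257.9]
ee_rot: [-3.141, 0.0, -0.039]
contact_force: [-0.4, 0.3, -0.4]
finger_gap: 0.1
gripper_force: 98.2
```

Emit:
jog_arm --moves '[{"hand": -1,"dp": [0,0,0.005],"rotation": [0,0,0]},{"hand": -1,"dp": [0,0,0.01],"rotation": [0,0,0]},{"hand": -1,"dp": [0,0,0.01],"rotation": [0,0,0]}]'

```text
time_s: 21.9
ee_pos: [590.9, 11.7, 256.9]
ee_rot: [-3.141, 0.0, -0.039]
contact_force: [-1.1, -0.5, 0.3]
finger_gap: 0.1
gripper_force: 98.2
```

Emit:
jog_arm --moves '[{"hand": -1,"dp": [0,0,0.005],"rotation": [0,0,0]},{"hand": -1,"dp": [0,0,0.005],"rotation": [0,0,0]}]'

```text
time_s: 22.15
ee_pos: [590.9, 11.7, 256.4]
ee_rot: [-3.141, 0.0, -0.039]
contact_force: [-0.5, -0.0, 0.6]
finger_gap: 0.099
gripper_force: 98.2
```

Emit:
jog_arm --moves '[{"hand": -1,"dp": [-0.007,0,0],"rotation": [0,0,0]},{"hand": -1,"dp": [-0.014,0,0],"rotation": [0,0,0]},{"hand": -1,"dp": [-0.02,0,0],"rotation": [0,0,0]}]'

```text
time_s: 22.52
ee_pos: [589.1, 11.7, 256.5]
ee_rot: [-3.141, -0.001, -0.039]
contact_force: [2.3, -0.5, -0.4]
finger_gap: 0.099
gripper_force: 98.1
```

Emit:
jog_arm --moves '[{"hand": -1,"dp": [-0.007,0,0],"rotation": [0,0,0]},{"hand": -1,"dp": [-0.014,0,0],"rotation": [0,0,0]},{"hand": -1,"dp": [-0.014,0,0],"rotation": [0,0,0]}]'

```text
time_s: 22.9
ee_pos: [587.6, 11.8, 256.5]
ee_rot: [-3.141, -0.0, -0.039]
contact_force: [2.0, -0.3, -0.1]
finger_gap: 0.102
gripper_force: 98.1
```

Emit:
jog_arm --moves '[{"hand": -1,"dp": [-0.007,0,0],"rotation": [0,0,0]},{"hand": -1,"dp": [-0.014,0,0],"rotation": [0,0,0]},{"hand": -1,"dp": [-0.014,0,0],"rotation": [0,0,0]}]'

```text
time_s: 23.28
ee_pos: [586.2, 11.8, 256.4]
ee_rot: [-3.141, -0.0, -0.039]
contact_force: [2.7, -0.1, -0.3]
finger_gap: 0.102
gripper_force: 98.1
```

Emit:
jog_arm --moves '[{"hand": -1,"dp": [-0.008,0,0],"rotation": [0,0,0]},{"hand": -1,"dp": [-0.016,0,0],"rotation": [0,0,0]},{"hand": -1,"dp": [-0.016,0,0],"rotation": [0,0,0]}]'

```text
time_s: 23.65
ee_pos: [584.6, 11.9, 256.4]
ee_rot: [-3.141, -0.0, -0.039]
contact_force: [5.3, 0.3, -1.4]
finger_gap: 0.102
gripper_force: 97.9
```

Emit:
jog_arm --moves '[{"hand": -1,"dp": [0,0,0.01],"rotation": [0,0,0]},{"hand": -1,"dp": [0,0,0.02],"rotation": [0,0,0]},{"hand": -1,"dp": [0,0,0.02],"rotation": [0,0,0]}]'

```text
time_s: 24.02
ee_pos: [584.6, 11.9, 254.3]
ee_rot: [-3.142, 0.0, -0.039]
contact_force: [4.5, -1.1, -0.9]
finger_gap: 0.1
gripper_force: 98.1
```

Emit:
jog_arm --moves '[{"hand": -1,"dp": [0,0,0.01],"rotation": [0,0,0]},{"hand": -1,"dp": [0,0,0.01],"rotation": [0,0,0]}]'

```text
time_s: 24.28
ee_pos: [584.5, 11.9, 253.3]
ee_rot: [-3.142, 0.0, -0.039]
contact_force: [5.7, -0.8, -0.9]
finger_gap: 0.099
gripper_force: 98.1
```

Emit:
jog_arm --moves '[{"hand": -1,"dp": [0,0,0.015],"rotation": [0,0,0]},{"hand": -1,"dp": [0,0,0.03],"rotation": [0,0,0]},{"hand": -1,"dp": [0,0,0.03],"rotation": [0,0,0]}]'

```text
time_s: 24.65
ee_pos: [584.5, 11.9, 250.2]
ee_rot: [-3.142, 0.0, -0.039]
contact_force: [5.4, -0.3, -1.8]
finger_gap: 0.099
gripper_force: 98.0
```

Emit:
jog_arm --moves '[{"hand": -1,"dp": [0,0,0.015],"rotation": [0,0,0]},{"hand": -1,"dp": [0,0,0.03],"rotation": [0,0,0]},{"hand": -1,"dp": [0,0,0.03],"rotation": [0,0,0]}]'

```text
time_s: 25.02
ee_pos: [584.5, 11.9, 247.2]
ee_rot: [-3.142, 0.0, -0.039]
contact_force: [5.6, -0.7, -2.8]
finger_gap: 0.1
gripper_force: 98.0
```

Emit:
jog_arm --moves '[{"hand": -1,"dp": [0,0,0.015],"rotation": [0,0,0]},{"hand": -1,"dp": [0,0,0.03],"rotation": [0,0,0]},{"hand": -1,"dp": [0,0,0.03],"rotation": [0,0,0]}]'

```text
time_s: 25.4
ee_pos: [584.5, 11.9, 244.2]
ee_rot: [-3.142, 0.0, -0.039]
contact_force: [5.9, 0.1, -1.6]
finger_gap: 0.098
gripper_force: 98.0
```

Emit:
jog_arm --moves '[{"hand": -1,"dp": [0.006,0,0],"rotation": [0,0,0]},{"hand": -1,"dp": [0.006,0,0.02],"rotation": [0,0,0]},{"hand": -1,"dp": [0.006,0,0.04],"rotation": [0,0,0]},{"hand": -1,"dp": [0.006,0,0.04],"rotation": [0,0,0]}]'

```text
time_s: 25.9
ee_pos: [585.0, 11.9, 240.1]
ee_rot: [-3.142, 0.001, -0.039]
contact_force: [4.1, 0.3, -2.0]
finger_gap: 0.1
gripper_force: 98.0
```

Emit:
jog_arm --moves '[{"hand": -1,"dp": [0,0,0.01],"rotation": [0,0,0]},{"hand": -1,"dp": [0,0,0.02],"rotation": [0,0,0]},{"hand": -1,"dp": [0,0,0.02],"rotation": [0,0,0]}]'

```text
time_s: 26.28
ee_pos: [585.1, 11.9, 238.3]
ee_rot: [-3.142, 0.0, -0.039]
contact_force: [4.3, -0.2, -1.8]
finger_gap: 0.101
gripper_force: 98.0
```

Emit:
jog_arm --moves '[{"hand": -1,"dp": [0,0,0.01],"rotation": [0,0,0]},{"hand": -1,"dp": [0,0,0.02],"rotation": [0,0,0]},{"hand": -1,"dp": [0,0,0.02],"rotation": [0,0,0]}]'

```text
time_s: 26.65
ee_pos: [585.1, 11.9, 236.3]
ee_rot: [-3.142, 0.0, -0.039]
contact_force: [6.0, -0.7, -0.9]
finger_gap: 0.1
gripper_force: 98.0
```

Emit:
jog_arm --moves '[{"hand": -1,"dp": [0.008,0,0],"rotation": [0,0,0]},{"hand": -1,"dp": [0.008,0,0],"rotation": [0,0,0]}]'

```text
time_s: 26.9
ee_pos: [585.7, 11.8, 236.2]
ee_rot: [-3.142, 0.001, -0.039]
contact_force: [1.6, -0.2, -1.2]
finger_gap: 0.103
gripper_force: 98.0
```

Emit:
jog_arm --moves '[{"hand": -1,"dp": [0,0,0.01],"rotation": [0,0,0]},{"hand": -1,"dp": [0,0,0.02],"rotation": [0,0,0]},{"hand": -1,"dp": [0,0,0.02],"rotation": [0,0,0]}]'

```text
time_s: 27.28
ee_pos: [585.8, 11.9, 234.3]
ee_rot: [-3.141, 0.0, -0.039]
contact_force: [1.6, 0.2, -1.3]
finger_gap: 0.098
gripper_force: 98.0
```

Emit:
jog_arm --moves '[{"hand": -1,"dp": [0,0,0.01],"rotation": [0,0,0]},{"hand": -1,"dp": [0,0,0.02],"rotation": [0,0,0]},{"hand": -1,"dp": [0,0,0.02],"rotation": [0,0,0]}]'

```text
time_s: 27.65
ee_pos: [585.9, 11.8, 232.3]
ee_rot: [-3.142, 0.0, -0.039]
contact_force: [1.6, -0.7, -0.8]
finger_gap: 0.102
gripper_force: 98.0
```

Emit:
jog_arm --moves '[{"hand": -1,"dp": [0,0,0.015],"rotation": [0,0,0]},{"hand": -1,"dp": [0,0,0.03],"rotation": [0,0,0]},{"hand": -1,"dp": [0,0,0.03],"rotation": [0,0,0]}]'

```text
time_s: 28.02
ee_pos: [585.9, 11.9, 229.2]
ee_rot: [-3.142, 0.0, -0.039]
contact_force: [1.7, -0.1, -1.7]
finger_gap: 0.1
gripper_force: 98.0
```

Emit:
jog_arm --moves '[{"hand": -1,"dp": [0,0,0.015],"rotation": [0,0,0]},{"hand": -1,"dp": [0,0,0.03],"rotation": [0,0,0]},{"hand": -1,"dp": [0,0,0.03],"rotation": [0,0,0]}]'

```text
time_s: 28.4
ee_pos: [585.9, 11.9, 226.3]
ee_rot: [-3.142, 0.0, -0.039]
contact_force: [2.3, 0.1, -1.8]
finger_gap: 0.101
gripper_force: 98.0
```

Emit:
jog_arm --moves '[{"hand": -1,"dp": [0,0,0.01],"rotation": [0,0,0]},{"hand": -1,"dp": [0,0,0.02],"rotation": [0,0,0]},{"hand": -1,"dp": [0,0,0.02],"rotation": [0,0,0]}]'

```text
time_s: 28.78
ee_pos: [586.0, 11.8, 224.4]
ee_rot: [-3.141, -0.0, -0.039]
contact_force: [2.5, 0.7, 1.1]
finger_gap: 0.1
gripper_force: 98.1
```

Emit:
jog_arm --moves '[{"hand": -1,"dp": [0,0,0.01],"rotation": [0,0,0]},{"hand": -1,"dp": [0,0,0.02],"rotation": [0,0,0]},{"hand": -1,"dp": [0,0,0.02],"rotation": [0,0,0]}]'

```text
time_s: 29.15
ee_pos: [586.1, 11.9, 222.4]
ee_rot: [-3.141, -0.0, -0.039]
contact_force: [3.6, -0.2, 1.5]
finger_gap: 0.102
gripper_force: 98.5
```

Emit:
jog_arm --moves '[{"hand": -1,"dp": [0,0,0.01],"rotation": [0,0,0]},{"hand": -1,"dp": [0,0,0.02],"rotation": [0,0,0]},{"hand": -1,"dp": [0,0,0.02],"rotation": [0,0,0]}]'

```text
time_s: 29.52
ee_pos: [586.1, 11.8, 220.5]
ee_rot: [-3.141, -0.0, -0.039]
contact_force: [5.0, -0.0, 4.3]
finger_gap: 0.097
gripper_force: 98.8
```

Emit:
jog_arm --moves '[{"hand": -1,"dp": [0,0,0.01],"rotation": [0,0,0]},{"hand": -1,"dp": [0,0,0.02],"rotation": [0,0,0]},{"hand": -1,"dp": [0,0,0.02],"rotation": [0,0,0]}]'

```text
time_s: 29.9
ee_pos: [586.1, 11.9, 218.4]
ee_rot: [-3.141, -0.0, -0.039]
contact_force: [4.7, 0.3, -0.2]
finger_gap: 0.102
gripper_force: 98.3
```

Emit:
jog_arm --moves '[{"hand": -1,"dp": [0,0,0.01],"rotation": [0,0,0]},{"hand": -1,"dp": [0,0,0.02],"rotation": [0,0,0]},{"hand": -1,"dp": [0,0,0.02],"rotation": [0,0,0]}]'

```text
time_s: 30.28
ee_pos: [586.1, 11.8, 216.4]
ee_rot: [-3.142, -0.0, -0.039]
contact_force: [5.7, -0.3, 0.8]
finger_gap: 0.1
gripper_force: 98.4
```

Emit:
jog_arm --moves '[{"hand": -1,"dp": [0.005,0,0.01],"rotation": [0,0,0]},{"hand": -1,"dp": [0.005,0,0.02],"rotation": [0,0,0]},{"hand": -1,"dp": [0.005,0,0.02],"rotation": [0,0,0]}]'

```text
time_s: 30.65
ee_pos: [586.4, 11.8, 214.2]
ee_rot: [-3.142, 0.0, -0.039]
contact_force: [4.7, -0.3, 0.6]
finger_gap: 0.101
gripper_force: 98.3
```

Emit:
jog_arm --moves '[{"hand": -1,"dp": [0,0,0.01],"rotation": [0,0,0]},{"hand": -1,"dp": [0,0,0.02],"rotation": [0,0,0]},{"hand": -1,"dp": [0,0,0.02],"rotation": [0,0,0]}]'

```text
time_s: 31.02
ee_pos: [586.4, 11.8, 212.2]
ee_rot: [-3.141, 0.0, -0.039]
contact_force: [5.8, -0.5, 0.0]
finger_gap: 0.099
gripper_force: 98.2
```

Emit:
jog_arm --moves '[{"hand": -1,"dp": [0,0,0.01],"rotation": [0,0,0]},{"hand": -1,"dp": [0,0,0.01],"rotation": [0,0,0]}]'

```text
time_s: 31.28
ee_pos: [586.3, 11.8, 211.1]
ee_rot: [-3.142, 0.001, -0.039]
contact_force: [5.7, 0.2, -4.4]
finger_gap: 0.102
gripper_force: 97.8
```

Emit:
jog_arm --moves '[{"hand": -1,"dp": [0,0,0.01],"rotation": [0,0,0]},{"hand": -1,"dp": [0,0,0.02],"rotation": [0,0,0]},{"hand": -1,"dp": [0,0,0.02],"rotation": [0,0,0]}]'

```text
time_s: 31.65
ee_pos: [586.3, 11.8, 209.0]
ee_rot: [-3.142, 0.001, -0.039]
contact_force: [6.6, 0.8, -5.5]
finger_gap: 0.099
gripper_force: 97.6
```

Emit:
jog_arm --moves '[{"hand": -1,"dp": [0,0,0.01],"rotation": [0,0,0]},{"hand": -1,"dp": [0,0,0.02],"rotation": [0,0,0]},{"hand": -1,"dp": [0,0,0.02],"rotation": [0,0,0]}]'

```text
time_s: 32.02
ee_pos: [586.4, 11.8, 207.1]
ee_rot: [-3.142, 0.0, -0.039]
contact_force: [5.6, -0.1, -0.7]
finger_gap: 0.098
gripper_force: 97.9
```

Emit:
jog_arm --moves '[{"hand": -1,"dp": [0,0,0.01],"rotation": [0,0,0]},{"hand": -1,"dp": [0,0,0.02],"rotation": [0,0,0]},{"hand": -1,"dp": [0,0,0.02],"rotation": [0,0,0]}]'

```text
time_s: 32.4
ee_pos: [586.4, 11.9, 205.1]
ee_rot: [-3.142, 0.0, -0.039]
contact_force: [6.5, -0.2, -1.9]
finger_gap: 0.096
gripper_force: 97.8
```

Emit:
jog_arm --moves '[{"hand": -1,"dp": [0,0,0.01],"rotation": [0,0,0]},{"hand": -1,"dp": [0,0,0.02],"rotation": [0,0,0]},{"hand": -1,"dp": [0,0,0.02],"rotation": [0,0,0]}]'

```text
time_s: 32.78
ee_pos: [586.4, 11.8, 203.2]
ee_rot: [-3.142, 0.0, -0.039]
contact_force: [6.2, -0.8, -1.0]
finger_gap: 0.102
gripper_force: 97.9
```

Emit:
jog_arm --moves '[{"hand": -1,"dp": [0,0,0.01],"rotation": [0,0,0]},{"hand": -1,"dp": [0,0,0.015],"rotation": [0,0,0]},{"hand": -1,"dp": [0,0,0.015],"rotation": [0,0,0]}]'

```text
time_s: 33.15
ee_pos: [586.5, 11.8, 201.9]
ee_rot: [-3.142, -0.0, -0.039]
contact_force: [5.1, -0.8, 3.1]
finger_gap: 0.103
gripper_force: 98.4
```

Emit:
jog_arm --moves '[{"hand": -1,"dp": [0,0,0.01],"rotation": [0,0,0]},{"hand": -1,"dp": [0,0,0.01],"rotation": [0,0,0]}]'

```text
time_s: 33.4
ee_pos: [586.6, 11.8, 201.0]
ee_rot: [-3.141, -0.001, -0.039]
contact_force: [5.8, 0.2, 3.3]
finger_gap: 0.101
gripper_force: 98.9
```

Emit:
jog_arm --moves '[{"hand": -1,"dp": [0,0,0.01],"rotation": [0,0,0]},{"hand": -1,"dp": [0,0,0.01],"rotation": [0,0,0]}]'

```text
time_s: 33.65
ee_pos: [586.7, 11.8, 200.1]
ee_rot: [-3.141, -0.001, -0.039]
contact_force: [6.0, -0.9, 3.1]
finger_gap: 0.102
gripper_force: 98.9
```

Emit:
jog_arm --moves '[{"hand": -1,"dp": [0,0,0.008],"rotation": [0,0,0]},{"hand": -1,"dp": [0,0,0.008],"rotation": [0,0,0]}]'

```text
time_s: 33.9
ee_pos: [586.8, 11.8, 199.3]
ee_rot: [-3.142, -0.001, -0.039]
contact_force: [6.8, -0.4, 3.0]
finger_gap: 0.099
gripper_force: 98.8
```

```bash
python3 - <<'E'
from workcell import optics,sensors
import cv2
im=optics.camera("scene");print(sensors.get_state()["contact_force"])
cv2.imwrite("pics/c7.png",cv2.resize(im[130:220,310:400],None,fx=6,fy=6,interpolation=cv2.INTER_CUBIC))
E
```

```text
[7.19073077 0.19205315 1.83123512]
```

View pics/c7.png

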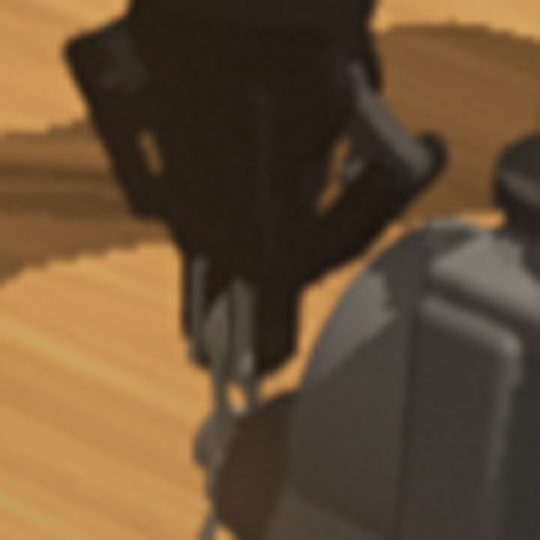

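The spring leg passes in front of the shaft end and reappears below it at about (205,530), so the bow has gone over the shaft. One more gentle push to find the home stop.

Emit:
jog_arm --moves '[{"hand": -1,"dp": [0.006,0,0.008],"rotation": [0,0,0]},{"hand": -1,"dp": [0.006,0,0.008],"rotation": [0,0,0]}]'

```text
time_s: 34.2
ee_pos: [587.2, 11.8, 198.6]
ee_rot: [-3.141, -0.0, -0.039]
contact_force: [3.9, -1.4, 6.0]
finger_gap: 0.102
gripper_force: 99.3
```

Emit:
jog_arm --moves '[{"hand": -1,"dp": [0,0,0.008],"rotation": [0,0,0]},{"hand": -1,"dp": [0,0,0.008],"rotation": [0,0,0]}]'

```text
time_s: 34.45
ee_pos: [587.3, 11.8, 198.0]
ee_rot: [-3.141, -0.001, -0.039]
contact_force: [3.2, -0.1, 10.2]
finger_gap: 0.1
gripper_force: 99.9
```

Emit:
jog_arm --moves '[{"hand": -1,"dp": [0,0,-0.01],"rotation": [0,0,0]},{"hand": -0.4,"dp": [0,0,-0.01],"rotation": [0,0,0]},{"hand": -0.4,"dp": [0,0,-0.01],"rotation": [0,0,0]},{"hand": -0.4,"dp": [0,0,-0.01],"rotation": [0,0,0]},{"hand": -0.4,"dp": [0,0,-0.01],"rotation": [0,0,0]}]'

```text
time_s: 35.08
ee_pos: [586.9, 11.8, 198.4]
ee_rot: [-3.141, 0.0, -0.039]
contact_force: [-0.6, -0.6, 0.4]
finger_gap: 0.299
gripper_force: 0.0
```

Emit:
jog_arm --moves '[{"hand": -0.4,"dp": [0,0,-0.15],"rotation": [0,0,0]},{"hand": -0.4,"dp": [0,0,-0.5],"rotation": [0,0,0]},{"hand": -0.4,"dp": [0,0.2,-0.8],"rotation": [0,0,0]},{"hand": -0.4,"dp": [0,0.9,-0.8],"rotation": [0,0,0]},{"hand": -0.4,"dp": [0,1,-0.8],"rotation": [0,0,0]}]'

```text
time_s: 35.7
ee_pos: [582.5, -92.0, 278.8]
ee_rot: [3.14, -0.0, -0.043]
contact_force: [0.1, 1.0, 0.0]
finger_gap: 0.298
gripper_force: 0.0
```

Emit:
jog_arm --moves '[{"hand": -0.4,"dp": [-0.5,0.6,0],"rotation": [0,0,0]},{"hand": -0.4,"dp": [-1,1,0],"rotation": [0,0,0]},{"hand": -0.4,"dp": [-1,1,0],"rotation": [0,0,0]}]'

```text
time_s: 36.08
ee_pos: [476.9, -186.2, 278.9]
ee_rot: [3.141, 0.0, -0.043]
contact_force: [0.2, 0.0, 0.1]
finger_gap: 0.302
gripper_force: 0.0
```

```bash
python3 - <<'E'
from workcell import optics
import cv2,numpy as np
im=optics.camera("scene");t=optics.camera("top")
f=lambda a,k:cv2.resize(a,None,fx=k,fy=k,interpolation=cv2.INTER_CUBIC)
cv2.imwrite("pics/c8.png",np.hstack([f(im[140:230,315:380],6),f(t[155:215,245:310],6)[:540] if 0 else cv2.copyMakeBorder(f(t[155:215,245:310],6),0,180,0,0,0)]))
E
```

```text
(no output)
```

View pics/c8.png

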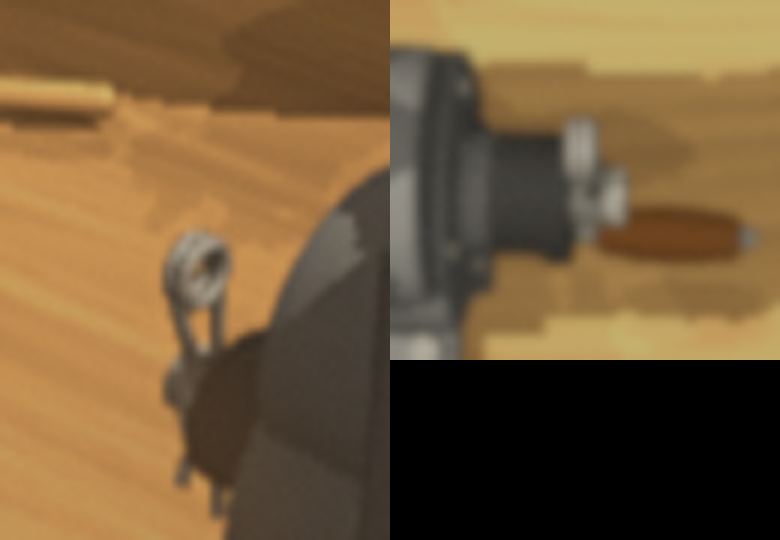

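The cotter sits on the shaft with its coil at crop (198,268), and both legs come out below at (183,478) and (217,510). The hub is home, up against the mill. A quick height check against the prediction, then hand in.

```bash
python3 - <<'E'
from h import *
for dz in(-4,0,4):
  b=np.array([581,11.5,165+dz]);x=np.array([1,-.04,0])
  print(dz,(proj("scene",[b+9.5*x+[0,0,52],b-[0,0,48]])+.4-[315,140])*6)
E
```

```text
-4 [[204.65243331 273.14633607]
 [213.37900789 526.5193223 ]]
0 [[205.09660427 261.75794676]
 [213.82633334 516.56596753]]
4 [[205.54255564 250.30888059]
 [214.2754652  506.56132133]]
```

```bash
python3 -c "
from workcell import ticket
print(ticket.sign_off())"
```

```text
the job is handed in; nothing more can be done
None
```

I pushed the crank hub home and drove the cotter's straight leg through the cross hole until the bow snapped over the shaft, then let go and handed the job in at about 36 s; the largest force I read on the mill was about 12 N, and the final pictures show the cotter seated coil up, but sign-off returned no verdict.

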